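Nest the stacking cartridge cups in their caddy and lock them in

ROBOT

A 6-joint arm with a two-finger parallel gripper is mounted at the origin on the work surface. World frame = base frame: x ahead of the robot, y to its left, z up, the work surface at z = 0. Lengths are in m, angles in rad, forces in N, time in s.
With the tool pointing down it reaches from about 0.275 to 0.75 m from the base axis. Payload 10.2 kg.
Tool frame: the origin (TCP) lies at the very end of the fingers, on their centre line; the grasp point (between the pads) lies 19 mm behind it; z points along the fingers, y is the line along which they close (so a half turn about z gives the same grasp; the last joint's range is limited). The gripper opens to 88 mm and grips with 3 to 60 N. Pads are 18 mm wide; open, the fingers measure 123 mm over their backs; the gripper's body (75 mm by 187 mm) begins 45 mm behind the grasp point.
Start: joints at [1.011, 0.313, 1.498, -0, 1.331, -0.223], TCP at [0.174, 0.496, 0.239] pointing down, gripper open.
Joint ranges: [-2.94, 2.94], [-0.97, 2.17], [0.19, 2.56], [-1.23, 4.37], [0.02, 3.11], [-2.88, 2.88]. Speed limits (rad/s): [2.39, 2.39, 3.01, 3.14, 3.14, 3.14].

INTERFACE

Orientations are given as a unit quaternion [x, y, z, w].
In Python, from workcell import r, optics gives the robot as it stands. The module is installed in compiled form; this text tells all that it offers.
- The arm moves only by the tool arm_command, never from a script. Its argument "series" is a list of rows, each an object with "slide": the shift along the tool's x, y, z each as a share of 0.3 m, from -1 to 1, a list of three; "rotation": the turn, a rotation vector about the tool's x, y, z each as a share of 60 degrees, from -1 to 1, a list of three; "hand": the opening, from -1 (shut) to 1 (fully open). In form: [{"slide": [dx, dy, dz], "rotation": [rx, ry, rz], "hand": hand}, ...]. A call has 1 to 12 rows; each row is the pose to reach, as a shift and turn from the pose commanded when the call began, along the tool's axes at that moment; what a row does not reach only later rows make up. A row lasts 1/10 s, in which the tool goes at most 50 mm and 8.59 degrees, less where a joint would pass 70% of its speed; a pose out of reach is approached as far as the arm can. A call with a number of a shift or a turn outside -1 to 1 is refused whole. A call with a gripper value outside its range is refused whole. The fingers move at their own pace and stop on an object; "newtons" is the grip in N (left out, the last holds). Time passes only in rows, so rows that repeat a pose let the fingers close. It gives the time, the measured TCP pose, the force, the opening and the grip force at its end, in the units of the state.
- r.read_state(): the state, without advancing time (a new reading comes with each control period).
- optics.camera(name): name is "scene" or "top" or "wrist"; returns the picture (400x640x3 uint8, blue, green, red); there is no depth.
- optics.camera_params(name): a dict with "fx", "fy", "cx", "cy" (pixels), "extrinsics" (4x4, takes a point from camera to world coordinates); the wrist camera has in their place "mount" (4x4, takes a point from camera to tool coordinates, whose origin is the TCP and whose axes are the flange's). Camera axes: x right, y up, looking along -z (the intrinsics and any distortion apply to the point x, -y, -z); pixel columns grow to the right and rows downward; lengths in m; the calibration is good to about 2 mm. The wrist camera is an equidistant fisheye: a pixel r from the principal point sees the ray r / f radians off the axis. A picture is of the moment at which its call begins: read the wrist's pose just before it. camera_params takes no time and is no camera call.
- r.job_done(): hands the job in; it is judged then, once.
The state is a dict: "time_s": time; "joints": joint angles; "joint_velocities": joint speeds; "effort": joint torques, N m; "tool_pos": TCP position; "tcp_rot": TCP orientation; "ft_force": force on the tool from outside, world axes, zero at the start; "moment": the same for the moment, N m; "gripper_width": finger opening in m; "finger_force": force on a finger pad.
Only numpy, scipy, OpenCV 4.12 (cv2) and the standard library are available. Lean on these libraries where they do the work, as an engineer would, in place of code of your own. Each camera call takes 0.05 s, during which the arm holds its last target. There are 200 camera calls.

TASK

Pack away the two loose stepped steel cups: set them, one after the other, upright into the cup fixed on the gray caddy so that all three sit fully home in one straight stack, lowering each cup in and not dropping it. Then turn the black lock collar on the caddy's post by its knob, clockwise seen from above, until the steel arm stops at its locked mark over the middle of the stack. Leave everything else on the counter where it is.

Things in the scene. Friction and masses are not known exactly. Their poses are not given: they have to be found in the camera images.
- caddy: Fixed gray caddy, plate 185 x 110 x 14 mm. Origin at counter level on the axis of the steel cup fixed on it (same shape as the loose cups, underside z = 14 mm, rim 94 mm); z up, x to the post. Post 20 mm thick at x = 90 mm, collar on it 39 mm across, z 150 to 174 mm. Fully home, the first loose cup's underside is at z = 42 mm (rim 122), the second's at 70 mm (rim 150).
- cup_a: Loose upright stainless steel cup, 80 mm tall, origin at the centre of its underside, z up. Tapered body 36 mm across at the foot, 55 mm at z = 52 mm; there it steps out to a straight band 66 mm across (61 inside) up to the rim; walls 2.5 mm. Nested, the step rests on the rim of the cup below, the 28 mm band stays above it; about 3 mm play all round. Grip across the band from above.
- cup_b: The second loose stacking cup, identical to cup_a in shape, size and origin. Either cup may go in first.
- lock_collar (a joint): Collar hinge on the post's vertical axis (rad), grows clockwise seen from above. 0: open, arm swung to the caddy's -y side; 2.0: end stop at the locked mark (white bar on the post's flange), arm along the caddy's -x, knob over the stack's middle. Starts at 0 to 0.4, stays where left. Steel arm 14 mm wide, z 155 to 168 mm: clears a fully home stack by 5 mm, strikes a higher one.
- collar_knob (a point): Grip point of the black round knob standing upright at the end of the collar's arm, 90 mm from the post's axis: 18 mm across, z 167.5 to 205.5 mm above the counter; the point is on the knob's axis, at z = 188.5 mm.
- beaker: Bystander: plain straight-sided steel beaker without a step, 72 mm across, 95 mm tall; origin at the centre of its underside. Not part of the stack.
- dome: Bystander: amber glass safelight dome with a black rim, lying mouth down, 110 mm across, 64 mm tall; origin at the centre of its underside.
- cartridge_1: Bystander: chrome reloadable film cartridge standing on end, 25 mm across, 52 mm tall; origin at the centre of its underside.
- cartridge_2: Bystander: a second cartridge like cartridge_1.
- retriever: Bystander: flat black plastic film leader retriever, 110 x 26 x 13 mm, long along its x; origin at the centre of its underside.
- clip: Bystander: stainless steel film clip lying flat, 85 x 18 x 15 mm, long along its x; origin at the centre of its underside.

How it is judged:
On the way, in this order (a step that is already met when the one before it is completed fails the run):
1. one loose cup sits fully home in the caddy's fixed cup (((z of cup_a in the frame of caddy between 0.039 and 0.046 m and horizontal distance between cup_a and caddy below 0.005 m and angle between cup_a's own z axis and vertical below 0.06 rad) or (z of cup_b in the frame of caddy between 0.039 and 0.046 m and horizontal distance between cup_b and caddy below 0.005 m and angle between cup_b's own z axis and vertical below 0.06 rad))), for 0.2 s.
2. the other cup sits fully home in the first (((z of cup_a in the frame of caddy between 0.039 and 0.046 m and horizontal distance between each of cup_a, cup_b and caddy below 0.005 m and angle between each of cup_a, cup_b's own z axis and vertical below 0.06 rad and z of cup_b in the frame of caddy between 0.067 and 0.074 m) or (z of cup_b in the frame of caddy between 0.039 and 0.046 m and horizontal distance between each of cup_b, cup_a and caddy below 0.005 m and angle between each of cup_b, cup_a's own z axis and vertical below 0.06 rad and z of cup_a in the frame of caddy between 0.067 and 0.074 m))), for 0.2 s.
3. the lock collar is turned to its locked mark over the stack (((z of cup_a in the frame of caddy between 0.039 and 0.046 m and horizontal distance between each of cup_a, cup_b and caddy below 0.005 m and angle between each of cup_a, cup_b's own z axis and vertical below 0.06 rad and z of cup_b in the frame of caddy between 0.067 and 0.074 m) or (z of cup_b in the frame of caddy between 0.039 and 0.046 m and horizontal distance between each of cup_b, cup_a and caddy below 0.005 m and angle between each of cup_b, cup_a's own z axis and vertical below 0.06 rad and z of cup_a in the frame of caddy between 0.067 and 0.074 m)) and value of joint lock_collar above 1.9 rad), for 0.2 s.
At the end, for the whole second after the job is handed in: Both loose cups are nested upright in the caddy's fixed cup, in either order, fully home: undersides 42 and 70 mm (-3/+4 mm) above the counter, each within 5 mm of the fixed cup's axis and tilted less than 0.06 rad, at rest; and the lock collar is within 0.1 rad of its end stop at 2.0 rad (all of step 3 and linear speed of each of cup_a, cup_b below 0.02 m/s); the robot touches nothing.
It fails at once if a loose cup is dropped (falls freely faster than 0.65 m/s, about 20 mm) ((linear speed of cup_a above 0.65 m/s and contact force between cup_a and the arm below 0.05 N and contact force between cup_a and the fingers below 0.05 N) or (linear speed of cup_b above 0.65 m/s and contact force between cup_b and the arm below 0.05 N and contact force between cup_b and the fingers below 0.05 N)).
It fails at once if a bystander is moved by more than 30 mm (distance of any of beaker, dome, cartridge_1, cartridge_2, retriever, clip from where it was at the start of the episode above 0.03 m).
It also fails if it takes over 72 s, if anything falls off the work surface, if the arm or the gripper's body presses on something with over 40 N, if the wrist force passes 120 N, or if a joint passes its speed limit or range.

## Working session

There is one attempt and no reset: what is moved stays moved. The work goes in short steps, Python scripts to look and compute and a tool call to move; the robot and the scene stay as the last step left them, time stands still between calls to the robot, and variables do not carry over. Pictures are saved under pics/ and viewed, at most 10 in all, crops included, and the job is handed in when it is done.

Besides the shell and the picture viewer there is one more tool, called after ">>>" as name(argument=value, ...), one argument or row to a line, values as JSON. arm_command: Moves the arm, as the interface text tells. Its arguments: {"type":"object","properties":{"series":{"type":"array"},"newtons":{"type":"number"}},"required":["series"]}

```bash
mkdir -p pics; python3 - <<'E'
from workcell import r, optics
import cv2
s=r.read_state(); print({k:s[k] for k in ("time_s","tool_pos","tcp_rot","gripper_width","ft_force")})
for n in("scene","top"):
    cv2.imwrite(f"pics/{n}0.png",optics.camera(n)); print(n,optics.camera_params(n))
print(optics.camera_params("wrist"))
E
```

```text
{'time_s': 0.0, 'tool_pos': array([0.17337723, 0.49529675, 0.23816781]), 'tcp_rot': array([ 1.67605802e-01,  9.85853886e-01, -5.94005898e-04, -2.39886620e-04]), 'gripper_width': 0.0882641732205948, 'ft_force': array([ 0.29832226, -0.08296374,  0.70248709])}
scene {'fx': 376.2150462822831, 'fy': 376.2150462822831, 'cx': 317.60890789960234, 'cy': 200.95290418139726, 'extrinsics': array([[ 0.67631528, -0.56241609,  0.47569506,  0.97951685],
       [ 0.73660699,  0.51882084, -0.43386067, -0.35551728],
       [-0.00279029,  0.6438269 ,  0.76516608,  0.80167945],
       [ 0.        ,  0.        ,  0.        ,  1.        ]])}
top {'fx': 386.81619423804943, 'fy': 386.81619423804943, 'cx': 308.1581783104442, 'cy': 200.18945716526173, 'extrinsics': array([[ 0.0190729 ,  0.99376572, -0.10984501,  0.45314228],
       [-0.99978597,  0.01983757,  0.00587266,  0.02320259],
       [ 0.00801511,  0.10970949,  0.99393138,  0.99276122],
       [ 0.        ,  0.        ,  0.        ,  1.        ]])}
{'fx': 309.70691628693146, 'fy': 309.70691628693146, 'cx': 318.4365651784905, 'cy': 202.64958251479547, 'mount': array([[ 3.58670228e-04,  9.66290450e-01,  2.57454148e-01,
         6.59941239e-02],
       [ 9.99999187e-01, -6.61638816e-04,  1.09015658e-03,
         5.36916080e-04],
       [ 1.22374955e-03,  2.57453547e-01, -9.66289901e-01,
        -1.46258768e-01],
       [ 0.00000000e+00,  0.00000000e+00,  0.00000000e+00,
         1.00000000e+00]])}
```

View pics/top0.png

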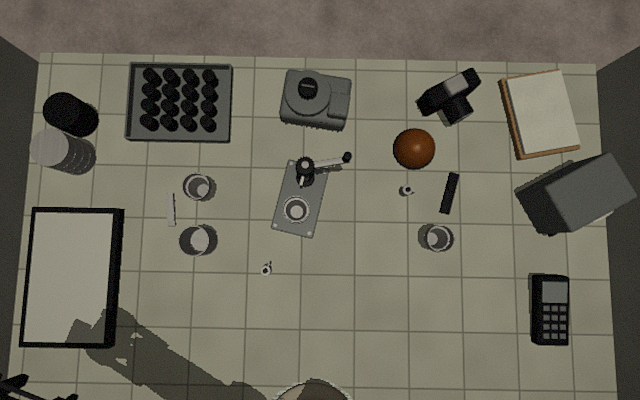

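View pics/scene0.png

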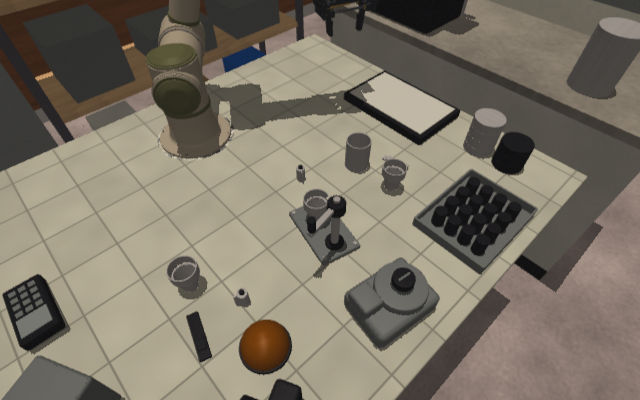

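The top view shows the stepped cups at about (199,187) and (437,238), and the beaker at (198,240). The fixed cup is at (296,209), the post at (305,170) and the knob at (347,157). I'll enlarge these to measure the rims.

```bash
python3 - <<'E'
import cv2,numpy as np
a=cv2.imread("pics/top0.png")
def c(x,y,w,h,f=6):
    return cv2.convertScaleAbs(cv2.resize(a[y:y+h,x:x+w],None,fx=f,fy=f,interpolation=cv2.INTER_CUBIC),alpha=1.8)
m=np.vstack([np.hstack([c(177,167,44,44),c(415,217,44,44)]),np.hstack([c(265,152,88,44)])])
cv2.imwrite("pics/m1.png",m)
E
```

```text
(no output)
```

View pics/m1.png

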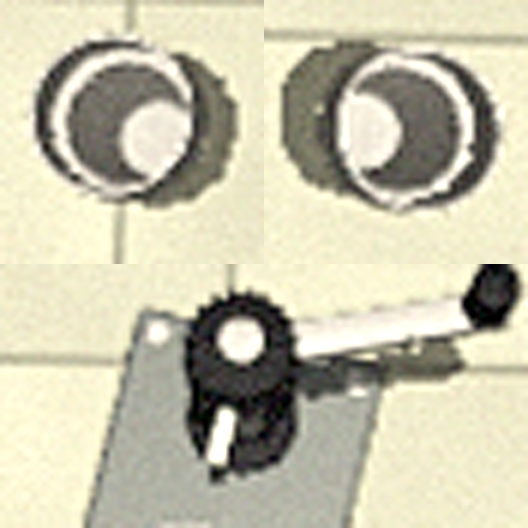

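```bash
cat > h.py <<'E'
from workcell import r, optics
import cv2,numpy as np
from scipy.spatial.transform import Rotation as R
def ray(name,px,tool=None):
    p=optics.camera_params(name); u=np.array([(px[0]-p["cx"])/p["fx"],(px[1]-p["cy"])/p["fy"]])
    if name=="wrist":
        T=np.eye(4);T[:3,:3]=R.from_quat(tool[1]).as_matrix();T[:3,3]=tool[0];T=T@p["mount"]
        th=np.hypot(*u);k=np.sin(th)/max(th,1e-9);d=np.array([u[0]*k,-u[1]*k,-np.cos(th)])
    else: T=p["extrinsics"];d=np.array([u[0],-u[1],-1])
    return T[:3,3],T[:3,:3]@d
def onz(name,px,z,tool=None):
    o,d=ray(name,px,tool);return o+d*(z-o[2])/d[2]
def snap(fn):
    s=r.read_state();t=(s["tool_pos"],s["tcp_rot"]);im=optics.camera("wrist");cv2.imwrite("pics/"+fn+".png",im)
    np.savez("pics/"+fn+".npz",p=t[0],q=t[1]);return im,t
def load(fn):
    z=np.load("pics/"+fn+".npz");return z["p"],z["q"]
def shares(target,phi=None):
    """slide share and rz share to put TCP at target (world), finger-closing line along angle phi"""
    s=r.read_state();M=R.from_quat(s["tcp_rot"]).as_matrix();d=M.T@(np.array(target)-s["tool_pos"])/0.3
    out=[d]
    if phi is not None:
        v=M.T@[np.cos(phi),np.sin(phi),0];a=np.degrees(np.arctan2(-v[0],v[1]))
        a=(a+90)%180-90;out.append(a/60)
    return out
E
python3 - <<'E'
from h import *
for n,px,z in(("A",(196.2,186.8),.08),("B",(440,238.4),.08),("F",(296,209),.094),("post",(305,165.5),.174),("knob",(347,157.3),.2055),("beaker",(196,240),.095),("dome",(414,148),.03),("clip",(171,210),.01),("c1",(267,268),.05),("c2",(407,190),.05)): print(n,onz("top",px,z).round(4))
E
```

```text
A [0.5807 0.2846 0.08  ]
B [ 0.4697 -0.2943  0.08  ]
F [0.5312 0.0458 0.094 ]
post [0.6185 0.0266 0.174 ]
knob [ 0.6313 -0.0603  0.2055]
beaker [0.455  0.2745 0.095 ]
dome [ 0.6987 -0.2495  0.03  ]
clip [0.5297 0.3655 0.01  ]
c1 [0.3914 0.1134 0.05  ]
c2 [ 0.5875 -0.2254  0.05  ]
```

```bash
python3 - <<'E'
from h import *
print(shares((.5807,.2846,.2),np.radians(77.6)))
E
```

```text
[array([-1.51352786, -0.21407356,  0.12729974]), np.float64(-0.11496445997895204)]
```

>>> arm_command(
  series=[
    {"slide": [-0.9,-0.12,0.07],"rotation": [0,0,-0.115],"hand": 1},
    {"slide": [-0.9,-0.12,0.07],"rotation": [0,0,-0.115],"hand": 1},
    {"slide": [-0.9,-0.12,0.07],"rotation": [0,0,-0.115],"hand": 1},
    {"slide": [-0.9,-0.12,0.07],"rotation": [0,0,-0.115],"hand": 1},
    {"slide": [-0.9,-0.12,0.07],"rotation": [0,0,-0.115],"hand": 1},
    {"slide": [-0.9,-0.12,0.07],"rotation": [0,0,-0.115],"hand": 1},
  ],
)

```text
time_s: 0.7
tool_pos: [0.4193, 0.37, 0.2168]
tcp_rot: [0.109, 0.994, -0.0, -0.0]
ft_force: [-0.0, 0.7, 0.1]
gripper_width: 0.0882
finger_force: 0.0
```

```bash
python3 - <<'E'
from h import *
print(r.read_state()["time_s"],r.read_state()["tool_pos"],shares((.5807,.2846,.2),np.radians(77.6)))
E
```

```text
0.7 [0.41928916 0.37000962 0.21683033] [array([-0.58711691, -0.1607371 ,  0.05604372]), np.float64(-0.002810876483247663)]
```

>>> arm_command(
  series=[
    {"slide": [-0.587,-0.161,0.056],"rotation": [0,0,0],"hand": 1},
    {"slide": [-0.587,-0.161,0.056],"rotation": [0,0,0],"hand": 1},
    {"slide": [-0.587,-0.161,0.056],"rotation": [0,0,0],"hand": 1},
    {"slide": [-0.587,-0.161,0.056],"rotation": [0,0,0],"hand": 1},
    {"slide": [-0.587,-0.161,0.056],"rotation": [0,0,0],"hand": 1},
    {"slide": [-0.587,-0.161,0.056],"rotation": [0,0,0],"hand": 1},
  ],
)

```text
time_s: 1.3
tool_pos: [0.5779, 0.2871, 0.2002]
tcp_rot: [0.108, 0.994, -0.0, -0.001]
ft_force: [-0.7, -0.6, 0.4]
gripper_width: 0.0881
finger_force: 0.0
```

```bash
python3 - <<'E'
from h import *
snap("wA")
print(r.read_state()["time_s"],r.read_state()["tool_pos"])
E
```

```text
1.35 [0.57738296 0.28777761 0.20069205]
```

View pics/wA.png

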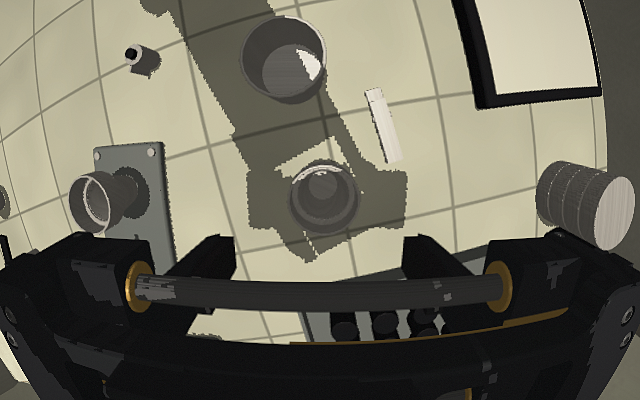

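The wrist view shows cup A at about (323,195) between the fingertips, the fixed cup at about (93,202) and the beaker at (285,58). Next is a closer crop to get the rim points.

```bash
python3 - <<'E'
from h import *
a=cv2.imread("pics/wA.png")
c=lambda x,y,w,h,f:cv2.convertScaleAbs(cv2.resize(a[y:y+h,x:x+w],None,fx=f,fy=f,interpolation=cv2.INTER_CUBIC),alpha=2)
cv2.imwrite("pics/m2.png",np.hstack([c(280,145,90,96,5),c(64,165,60,80,6)]))
E
```

```text
(no output)
```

View pics/m2.png

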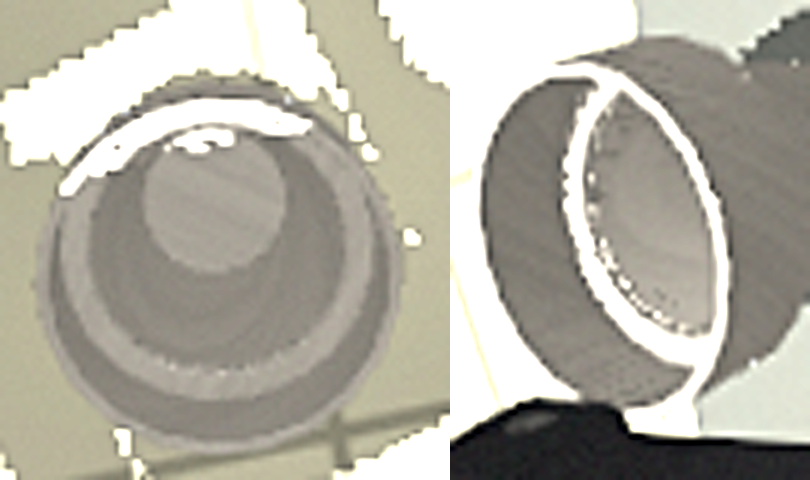

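```bash
cat >> h.py <<'E'
from scipy.optimize import least_squares
def circ(P,rad=.033):
    P=np.array(P)[:,:2];s=least_squares(lambda c:np.hypot(*(P-c[:2]).T)-rad,P.mean(0));return s.x,s.fun
E
python3 - <<'E'
from h import *
t=load("wA")
f=lambda o,k,z,pts:[onz("wrist",(o[0]+(x+.5)/k-.5,o[1]+(y+.5)/k-.5),z,t) for x,y in pts]
P=f((280,145),5,.08,[(40,275),(402,265),(222,452)]);print(circ(P))
P2=f((64,165),6,.094,[(33,200),(60,100),(280,250),(230,133),(150,80),(40,280)]);print(circ(P2))
# top camera
g=lambda o,pts,z:[onz("top",(o[0]+(x+.5)/6-.5,o[1]+(y+.5)/6-.5),z) for x,y in pts]
print(circ(g((177,167),[(36,119),(195,119),(115,38),(115,200)],.08)))
print(circ(g((415,217),[(67,128),(233,128),(150,47),(150,210)],.08)))
E
```

```text
(array([0.58157517, 0.29143927]), array([-6.83502387e-04, -6.84865879e-04, -6.58556490e-05]))
(array([0.5328797 , 0.05052761]), array([-0.00112421,  0.0011967 , -0.00097148, -0.00014812, -0.00058284,
       -0.00077633]))
(array([0.5817675 , 0.28547656]), array([-0.00156198, -0.00156981, -0.00056718, -0.00055313]))
(array([ 0.47074275, -0.29338537]), array([-0.00032981, -0.00033077, -0.00113519, -0.00113673]))
```

```bash
python3 - <<'E'
from h import *
p=r.read_state()["tool_pos"];print(p,shares((p[0]-.05,p[1]-.24,.214),np.radians(77.6)))
E
```

```text
[0.57738296 0.28777761 0.20069205] [array([-0.00859815, -0.81713831, -0.04423372]), np.float64(0.00043556526537974114)]
```

>>> arm_command(
  series=[
    {"slide": [-0.01,-0.817,-0.046],"rotation": [0,0,0],"hand": 1},
    {"slide": [-0.01,-0.817,-0.046],"rotation": [0,0,0],"hand": 1},
    {"slide": [-0.01,-0.817,-0.046],"rotation": [0,0,0],"hand": 1},
    {"slide": [-0.01,-0.817,-0.046],"rotation": [0,0,0],"hand": 1},
    {"slide": [-0.01,-0.817,-0.046],"rotation": [0,0,0],"hand": 1},
    {"slide": [-0.01,-0.817,-0.046],"rotation": [0,0,0],"hand": 1},
    {"slide": [-0.01,-0.817,-0.046],"rotation": [0,0,0],"hand": 1},
    {"slide": [-0.01,-0.817,-0.046],"rotation": [0,0,0],"hand": 1},
    {"slide": [-0.01,-0.817,-0.046],"rotation": [0,0,0],"hand": 1},
  ],
)

```text
time_s: 2.25
tool_pos: [0.5283, 0.0488, 0.2147]
tcp_rot: [0.107, 0.994, 0.0, -0.0]
ft_force: [0.3, -0.3, -0.2]
gripper_width: 0.0877
finger_force: 0.0
```

```bash
python3 - <<'E'
from h import *
a,t=snap("wF")
for i in range(3): print(r.read_state()["tool_pos"]);optics.camera("wrist")
p=t[0];print(p,shares((.4707,-.291,.2),np.radians(77.6)))
c=lambda x,y,w,h,f:cv2.convertScaleAbs(cv2.resize(a[y:y+h,x:x+w],None,fx=f,fy=f,interpolation=cv2.INTER_CUBIC),alpha=1.5)
cv2.imwrite("pics/m3.png",c(230,120,190,140,4))
E
```

```text
[0.52832344 0.04863581 0.21460249]
[0.52836908 0.04839945 0.21458371]
[0.52837936 0.04819062 0.21458119]
[0.52828593 0.04882875 0.21466029] [array([-0.05350833, -1.14489171,  0.04857951]), np.float64(0.0011409130186076292)]
```

View pics/m3.png

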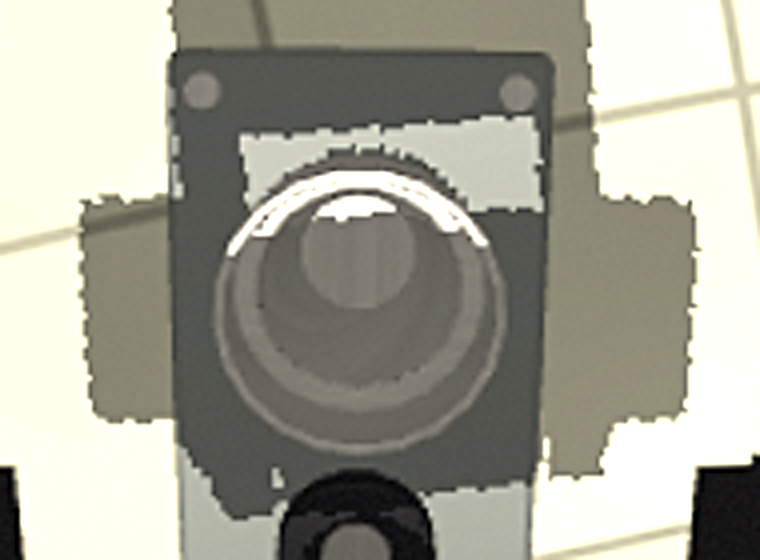

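```bash
python3 - <<'E'
from h import *
def f(n,o,k,z,pts):
    t=load(n);c=circ([onz("wrist",(o[0]+(x+.5)/k-.5,o[1]+(y+.5)/k-.5),z,t) for x,y in pts])
    print(n,c, "rel tool",R.from_quat(t[1]).as_matrix().T[:2,:2]@(c[0]-t[0][:2]))
f("wA",(280,145),5,.08,[(40,275),(402,265),(222,452)])
f("wF",(230,120),4,.094,[(214,312),(506,312),(360,455),(360,169)])
f("wF",(230,120),4,.094,[(214,312),(506,312),(360,455)])
E
```

```text
wA (array([0.58157551, 0.29143943]), array([-6.83506014e-04, -6.84869500e-04, -6.58553057e-05])) rel tool [-0.00265208  0.00502163]
wF (array([0.53000526, 0.04981538]), array([-4.18537668e-04, -4.18553508e-04, -1.19651403e-04, -9.43991147e-05])) rel tool [-0.0014705   0.00132935]
wF (array([0.52991072, 0.04983585]), array([-4.21325702e-04, -4.21314961e-04, -2.29225607e-05])) rel tool [-0.00137377  0.00132927]
```

>>> arm_command(
  series=[
    {"slide": [-0.027,-0.57,0.025],"rotation": [0,0,0],"hand": 1},
    {"slide": [-0.027,-0.57,0.025],"rotation": [0,0,0],"hand": 1},
    {"slide": [-0.027,-0.57,0.025],"rotation": [0,0,0],"hand": 1},
    {"slide": [-0.027,-0.57,0.025],"rotation": [0,0,0],"hand": 1},
  ],
)

```text
time_s: 2.85
tool_pos: [0.4989, -0.1245, 0.207]
tcp_rot: [0.109, 0.994, -0.0, -0.0]
ft_force: [-0.6, 1.1, -0.7]
gripper_width: 0.0877
finger_force: 0.0
```

>>> arm_command(
  series=[
    {"slide": [-0.027,-0.575,0.025],"rotation": [0,0,0],"hand": 1},
    {"slide": [-0.027,-0.575,0.025],"rotation": [0,0,0],"hand": 1},
    {"slide": [-0.027,-0.575,0.025],"rotation": [0,0,0],"hand": 1},
    {"slide": [-0.027,-0.575,0.025],"rotation": [0,0,0],"hand": 1},
    {"slide": [-0.027,-0.575,0.025],"rotation": [0,0,0],"hand": 1},
    {"slide": [-0.027,-0.575,0.025],"rotation": [0,0,0],"hand": 1},
    {"slide": [-0.027,-0.575,0.025],"rotation": [0,0,0],"hand": 1},
  ],
)

```text
time_s: 3.55
tool_pos: [0.4709, -0.2904, 0.1998]
tcp_rot: [0.107, 0.994, 0.0, 0.0]
ft_force: [-0.9, 0.8, 0.4]
gripper_width: 0.0881
finger_force: 0.0
```

```bash
python3 - <<'E'
from h import *
a,t=snap("wB"); print(t[0])
c=lambda x,y,w,h,f:cv2.convertScaleAbs(cv2.resize(a[y:y+h,x:x+w],None,fx=f,fy=f,interpolation=cv2.INTER_CUBIC),alpha=1.5)
cv2.imwrite("pics/m4.png",c(230,120,190,140,4))
E
```

```text
[ 0.47086976 -0.29041974  0.19981296]
```

View pics/m4.png

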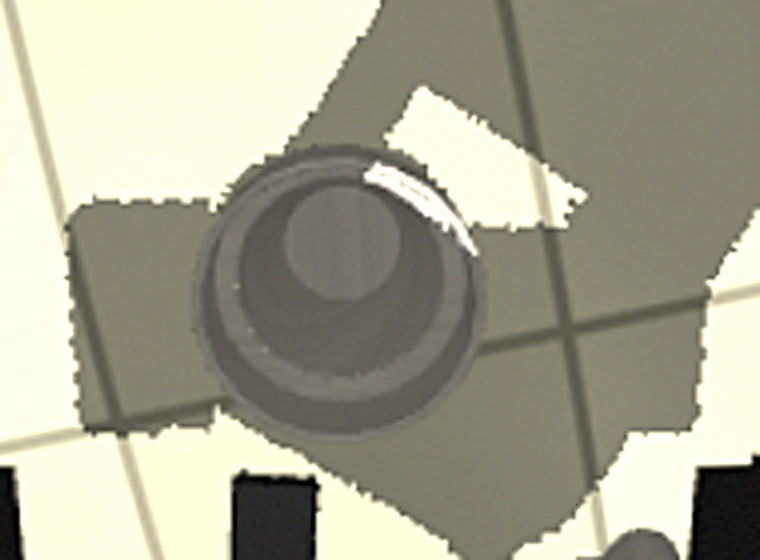

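```bash
python3 - <<'E'
from h import *
t=load("wB");c=circ([onz("wrist",(230+(x+.5)/4-.5,120+(y+.5)/4-.5),.08,t) for x,y in [(196,297),(486,297),(341,440)]]);print(c)
print(R.from_quat(t[1]).as_matrix().T[:2,:2]@(c[0]-t[0][:2]))
print(shares((*c[0],.055)))
E
```

```text
(array([ 0.46773435, -0.29271921]), array([-8.49271744e-04, -8.49325316e-04, -2.93587835e-05]))
[ 0.00257287 -0.00291524]
[array([ 0.00876762, -0.00987899,  0.48301828])]
```

>>> arm_command(
  series=[
    {"slide": [0.0086,-0.0098,0.1],"rotation": [0,0,0],"hand": 1},
    {"slide": [0.0086,-0.0098,0.22],"rotation": [0,0,0],"hand": 1},
    {"slide": [0.0086,-0.0098,0.33],"rotation": [0,0,0],"hand": 1},
    {"slide": [0.0086,-0.0098,0.42],"rotation": [0,0,0],"hand": 1},
    {"slide": [0.0086,-0.0098,0.483],"rotation": [0,0,0],"hand": 1},
    {"slide": [0.0086,-0.0098,0.483],"rotation": [0,0,0],"hand": 1},
    {"slide": [0.0086,-0.0098,0.483],"rotation": [0,0,0],"hand": 1},
    {"slide": [0.0086,-0.0098,0.483],"rotation": [0,0,0],"hand": 1},
  ],
  newtons=20,
)

```text
time_s: 4.4
tool_pos: [0.468, -0.2941, 0.0562]
tcp_rot: [0.108, 0.994, -0.001, 0.001]
ft_force: [0.6, 0.8, -0.0]
gripper_width: 0.0881
finger_force: 0.0
```

>>> arm_command(
  series=[
    {"slide": [0,0,0],"rotation": [0,0,0],"hand": 0.3},
    {"slide": [0,0,0],"rotation": [0,0,0],"hand": 0.3},
    {"slide": [0,0,0],"rotation": [0,0,0],"hand": 0.3},
    {"slide": [0,0,0],"rotation": [0,0,0],"hand": 0.3},
    {"slide": [0,0,0],"rotation": [0,0,0],"hand": 0.3},
    {"slide": [0,0,0],"rotation": [0,0,0],"hand": 0.3},
    {"slide": [0,0,0],"rotation": [0,0,0],"hand": 0.3},
    {"slide": [0,0,0],"rotation": [0,0,0],"hand": 0.3},
  ],
)

```text
time_s: 5.2
tool_pos: [0.4675, -0.2941, 0.0552]
tcp_rot: [0.108, 0.994, -0.0, 0.0]
ft_force: [0.6, 2.3, 6.3]
gripper_width: 0.0663
finger_force: 20.4
```

>>> arm_command(
  series=[
    {"slide": [0,0,-0.05],"rotation": [0,0,0],"hand": 0.3},
    {"slide": [0,0,-0.15],"rotation": [0,0,0],"hand": 0.3},
    {"slide": [0,0,-0.27],"rotation": [0,0,0],"hand": 0.3},
    {"slide": [0,0,-0.36],"rotation": [0,0,0],"hand": 0.3},
    {"slide": [0,0,-0.4],"rotation": [0,0,0],"hand": 0.3},
    {"slide": [0,0,-0.4],"rotation": [0,0,0],"hand": 0.3},
    {"slide": [0,0,-0.4],"rotation": [0,0,0],"hand": 0.3},
  ],
)

```text
time_s: 5.9
tool_pos: [0.4669, -0.2936, 0.1733]
tcp_rot: [0.108, 0.994, 0.001, -0.001]
ft_force: [0.3, -0.3, -1.6]
gripper_width: 0.0667
finger_force: 20.4
```

```bash
python3 - <<'E'
from h import *
a,t=snap("wBh"); s=r.read_state();print(t[0],s["gripper_width"],s["finger_force"],s["ft_force"])
cv2.imwrite("pics/m5.png",cv2.convertScaleAbs(cv2.resize(a[150:400,190:450],None,fx=3,fy=2.4,interpolation=cv2.INTER_CUBIC),alpha=1.8))
print(shares((.5299,.0498,.175),np.radians(77.6)))
E
```

```text
[ 0.46687197 -0.29363987  0.17327367] 0.06622624258394258 20.35542633128461 [ 0.10068368  0.34123401 -1.38158066]
[array([ 0.0402726 ,  1.16296712, -0.0046674 ]), np.float64(3.467727994793298e-05)]
```

View pics/m5.png

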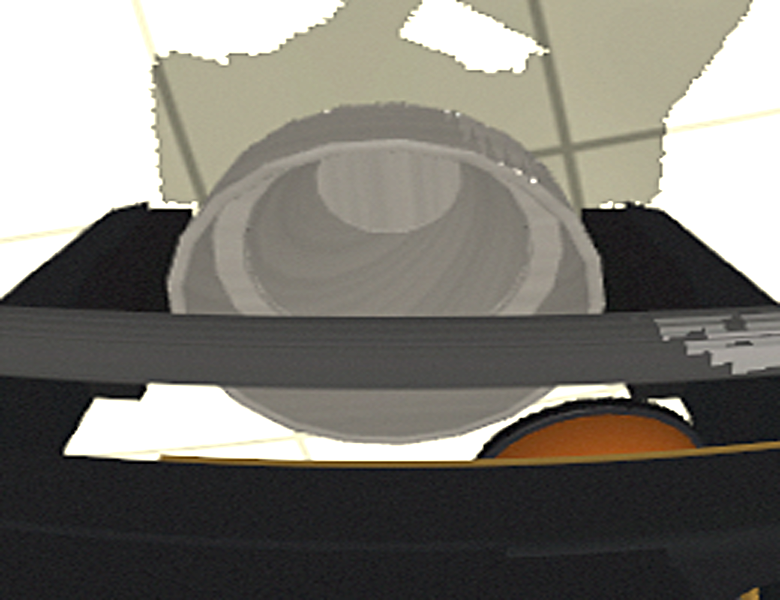

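```bash
python3 - <<'E'
from h import *
t=load("wBh");zr=t[0][2]+.025
P=[onz("wrist",(190+(x+.5)/3-.5,150+(y+.5)/2.4-.5),zr,t) for x,y in [(167,280),(605,280),(386,140),(386,443)]]
c=circ(P);print(c,R.from_quat(t[1]).as_matrix().T[:2,:2]@(c[0]-t[0][:2]))
E
```

```text
(array([ 0.46789477, -0.29349695]), array([-0.00015429, -0.00015421, -0.00072988, -0.00077937])) [-0.00096825  0.00035921]
```

>>> arm_command(
  series=[
    {"slide": [0.02,0.1,0],"rotation": [0,0,0],"hand": 0.3},
    {"slide": [0.02,0.22,0],"rotation": [0,0,0],"hand": 0.3},
    {"slide": [0.02,0.36,0],"rotation": [0,0,0],"hand": 0.3},
    {"slide": [0.02,0.5,0],"rotation": [0,0,0],"hand": 0.3},
    {"slide": [0.02,0.64,0],"rotation": [0,0,0],"hand": 0.3},
    {"slide": [0.03,0.76,0],"rotation": [0,0,0],"hand": 0.3},
    {"slide": [0.03,0.84,0],"rotation": [0,0,0],"hand": 0.3},
    {"slide": [0.03,0.9,0],"rotation": [0,0,0],"hand": 0.3},
  ],
)

```text
time_s: 6.75
tool_pos: [0.5161, -0.0265, 0.1733]
tcp_rot: [0.107, 0.994, 0.0, -0.001]
ft_force: [0.1, -1.5, -1.8]
gripper_width: 0.066
finger_force: 20.4
```

```bash
python3 - <<'E'
from h import *
print(shares((.529,.0495,.175),np.radians(77.6)))
E
```

```text
[array([ 0.01194469,  0.25675446, -0.00541753]), np.float64(0.0013298259519866444)]
```

>>> arm_command(
  series=[
    {"slide": [0.01,0.1,0],"rotation": [0,0,0],"hand": 0.3},
    {"slide": [0.01,0.19,0],"rotation": [0,0,0],"hand": 0.3},
    {"slide": [0.012,0.24,0],"rotation": [0,0,0],"hand": 0.3},
    {"slide": [0.012,0.257,0],"rotation": [0,0,0],"hand": 0.3},
    {"slide": [0.012,0.257,0],"rotation": [0,0,0],"hand": 0.3},
    {"slide": [0.012,0.257,0],"rotation": [0,0,0],"hand": 0.3},
    {"slide": [0.012,0.257,0],"rotation": [0,0,0],"hand": 0.3},
  ],
)

```text
time_s: 7.45
tool_pos: [0.5295, 0.0468, 0.1747]
tcp_rot: [0.109, 0.994, -0.0, -0.0]
ft_force: [0.2, 1.4, -0.7]
gripper_width: 0.0666
finger_force: 20.4
```

```bash
python3 - <<'E'
from h import *
for i in range(4): print(shares((.529,.0495,.097),np.radians(77.6)));optics.camera("wrist")
E
```

```text
[array([0.00345899, 0.00840857, 0.25915263]), np.float64(-0.001113006865177842)]
[array([0.00338983, 0.00807639, 0.25929168]), np.float64(-0.0009865371560366042)]
[array([0.00346312, 0.00774632, 0.25947131]), np.float64(-0.0008564502486424412)]
[array([0.00335184, 0.00724407, 0.25958027]), np.float64(-0.0007398613644686709)]
```

>>> arm_command(
  series=[
    {"slide": [0.003,0.006,0.03],"rotation": [0,0,0],"hand": 0.3},
    {"slide": [0.003,0.006,0.07],"rotation": [0,0,0],"hand": 0.3},
    {"slide": [0.003,0.006,0.11],"rotation": [0,0,0],"hand": 0.3},
    {"slide": [0.003,0.006,0.14],"rotation": [0,0,0],"hand": 0.3},
    {"slide": [0.003,0.006,0.17],"rotation": [0,0,0],"hand": 0.3},
    {"slide": [0.003,0.006,0.2],"rotation": [0,0,0],"hand": 0.3},
    {"slide": [0.003,0.006,0.215],"rotation": [0,0,0],"hand": 0.3},
    {"slide": [0.003,0.006,0.215],"rotation": [0,0,0],"hand": 0.3},
    {"slide": [0.003,0.006,0.215],"rotation": [0,0,0],"hand": 0.3},
  ],
)

```text
time_s: 8.55
tool_pos: [0.5292, 0.0496, 0.1105]
tcp_rot: [0.108, 0.994, -0.0, 0.0]
ft_force: [0.0, 0.0, -1.0]
gripper_width: 0.0666
finger_force: 20.4
```

Still no contact, so I'll lower the last 13 mm slowly.

>>> arm_command(
  series=[
    {"slide": [0,0,0.01],"rotation": [0,0,0],"hand": 0.3},
    {"slide": [0,0,0.02],"rotation": [0,0,0],"hand": 0.3},
    {"slide": [0,0,0.03],"rotation": [0,0,0],"hand": 0.3},
    {"slide": [0,0,0.036],"rotation": [0,0,0],"hand": 0.3},
    {"slide": [0,0,0.04],"rotation": [0,0,0],"hand": 0.3},
    {"slide": [0,0,0.04],"rotation": [0,0,0],"hand": 0.3},
    {"slide": [0,0,0.04],"rotation": [0,0,0],"hand": 0.3},
  ],
)

```text
time_s: 9.25
tool_pos: [0.5291, 0.0497, 0.0984]
tcp_rot: [0.108, 0.994, 0.0, 0.0]
ft_force: [0.2, -0.7, -0.7]
gripper_width: 0.0663
finger_force: 20.4
```

>>> arm_command(
  series=[
    {"slide": [0,0,0.003],"rotation": [0,0,0],"hand": 0.3},
    {"slide": [0,0,0.006],"rotation": [0,0,0],"hand": 0.3},
    {"slide": [0,0,0.008],"rotation": [0,0,0],"hand": 0.3},
    {"slide": [0,0,0.008],"rotation": [0,0,0],"hand": 0.3},
    {"slide": [0,0,0.008],"rotation": [0,0,0],"hand": 0.3},
  ],
)

```text
time_s: 9.75
tool_pos: [0.5293, 0.0497, 0.0971]
tcp_rot: [0.108, 0.994, -0.0, 0.001]
ft_force: [-3.3, 0.8, 11.2]
gripper_width: 0.0663
finger_force: 20.4
```

>>> arm_command(
  series=[
    {"slide": [0,0,0],"rotation": [0,0,0],"hand": 0.6},
    {"slide": [0,0,0],"rotation": [0,0,0],"hand": 0.7},
    {"slide": [0,0,0],"rotation": [0,0,0],"hand": 1},
    {"slide": [0,0,0],"rotation": [0,0,0],"hand": 1},
    {"slide": [0,0,0],"rotation": [0,0,0],"hand": 1},
    {"slide": [0,0,0],"rotation": [0,0,0],"hand": 1},
  ],
)

```text
time_s: 10.35
tool_pos: [0.529, 0.0497, 0.0959]
tcp_rot: [0.108, 0.994, -0.0, -0.0]
ft_force: [-0.2, -0.2, -0.8]
gripper_width: 0.088
finger_force: 0.0
```

>>> arm_command(
  series=[
    {"slide": [0,0,-0.1],"rotation": [0,0,0],"hand": 1},
    {"slide": [0,0,-0.25],"rotation": [0,0,0],"hand": 1},
    {"slide": [0,0,-0.4],"rotation": [0,0,0],"hand": 1},
    {"slide": [0,0,-0.483],"rotation": [0,0,0],"hand": 1},
    {"slide": [0,0,-0.483],"rotation": [0,0,0],"hand": 1},
    {"slide": [0,0,-0.483],"rotation": [0,0,0],"hand": 1},
    {"slide": [0,0,-0.483],"rotation": [0,0,0],"hand": 1},
  ],
)

```text
time_s: 11.05
tool_pos: [0.5285, 0.0497, 0.2391]
tcp_rot: [0.108, 0.994, 0.0, -0.001]
ft_force: [1.0, -0.0, -0.3]
gripper_width: 0.0879
finger_force: 0.0
```

```bash
python3 - <<'E'
from h import *
a,t=snap("wF2"); s=r.read_state();print(t[0],s["gripper_width"])
c=lambda x,y,w,h,f:cv2.convertScaleAbs(cv2.resize(a[y:y+h,x:x+w],None,fx=f,fy=f,interpolation=cv2.INTER_CUBIC),alpha=1.5)
cv2.imwrite("pics/m6.png",c(230,120,190,140,4))
print(shares((.5808,.2910,.2),np.radians(77.6)))
E
```

```text
[0.52845829 0.04969881 0.23914837] 0.08788796137185755
[array([0.00198391, 0.82300538, 0.13041869]), np.float64(3.496202658250051e-05)]
```

View pics/m6.png

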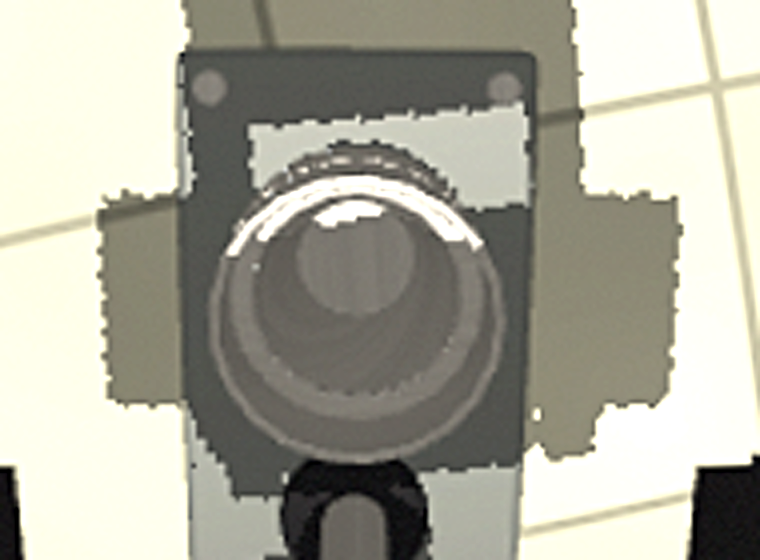

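>>> arm_command(
  series=[
    {"slide": [0.002,0.823,0.05],"rotation": [0,0,0],"hand": 1},
    {"slide": [0.002,0.823,0.13],"rotation": [0,0,0],"hand": 1},
    {"slide": [0.002,0.823,0.13],"rotation": [0,0,0],"hand": 1},
    {"slide": [0.002,0.823,0.13],"rotation": [0,0,0],"hand": 1},
    {"slide": [0.002,0.823,0.13],"rotation": [0,0,0],"hand": 1},
    {"slide": [0.002,0.823,0.13],"rotation": [0,0,0],"hand": 1},
    {"slide": [0.002,0.823,0.13],"rotation": [0,0,0],"hand": 1},
    {"slide": [0.002,0.823,0.13],"rotation": [0,0,0],"hand": 1},
    {"slide": [0.002,0.823,0.13],"rotation": [0,0,0],"hand": 1},
  ],
)

```text
time_s: 12.0
tool_pos: [0.5816, 0.2897, 0.2022]
tcp_rot: [0.109, 0.994, 0.0, 0.0]
ft_force: [0.0, 0.7, 0.3]
gripper_width: 0.0879
finger_force: 0.0
```

```bash
python3 - <<'E'
from h import *
a,t=snap("wA2"); print(t[0])
for n,z in(("wF",.094),("wF2",.122),("wB",.08),("wA2",.08)):
    g=cv2.imread(f"pics/{n}.png",0)[120:260,230:420];g=cv2.resize(g,None,fx=4,fy=4,interpolation=cv2.INTER_CUBIC);g=cv2.equalizeHist(g)
    h=cv2.HoughCircles(g,cv2.HOUGH_GRADIENT_ALT,1,10,param1=60,param2=.6,minRadius=135,maxRadius=160)
    t=load(n)
    for x,y,rr in (h[0][:4] if h is not None else []): print(n,x,y,rr,onz("wrist",(230+(x+.5)/4-.5,120+(y+.5)/4-.5),z,t).round(4))
def f(n,o,k,z,pts):
    t=load(n);c=circ([onz("wrist",(o[0]+(x+.5)/k-.5,o[1]+(y+.5)/k-.5),z,t) for x,y in pts]);print(n,c)
f("wF2",(230,120),4,.122,[(209,320),(505,320),(357,463)])
E
```

```text
[0.58164155 0.28968577 0.20219364]
wF 360.0 303.0 145.25073 [0.5271 0.0504 0.094 ]
wF 393.0 322.0 147.69508 [0.5329 0.0567 0.094 ]
wF 379.0 257.0 147.58228 [0.5178 0.0567 0.094 ]
wF2 349.0 320.0 144.87126 [0.5293 0.0483 0.122 ]
wF2 320.0 304.0 147.0422 [0.5244 0.0429 0.122 ]
wF2 334.0 274.0 149.48264 [0.5185 0.0474 0.122 ]
wB 340.0 298.0 142.45587 [ 0.4674 -0.2928  0.08  ]
wA2 360.0 299.0 142.40048 [0.5799 0.2914 0.08  ]
wA2 366.0 250.0 149.06468 [0.5694 0.2951 0.08  ]
wF2 (array([0.53017696, 0.04993707]), array([-3.59631624e-04, -3.59631439e-04, -1.14989702e-05]))
```

```bash
python3 - <<'E'
from h import *
print(shares((.5803,.2914,.055),np.radians(77.6)))
E
```

```text
[array([0.005946  , 0.00428126, 0.49108582]), np.float64(-0.0014561295253076405)]
```

>>> arm_command(
  series=[
    {"slide": [0.006,0.004,0.1],"rotation": [0,0,0],"hand": 1},
    {"slide": [0.006,0.004,0.22],"rotation": [0,0,0],"hand": 1},
    {"slide": [0.006,0.004,0.33],"rotation": [0,0,0],"hand": 1},
    {"slide": [0.006,0.004,0.42],"rotation": [0,0,0],"hand": 1},
    {"slide": [0.006,0.004,0.487],"rotation": [0,0,0],"hand": 1},
    {"slide": [0.006,0.004,0.487],"rotation": [0,0,0],"hand": 1},
    {"slide": [0.006,0.004,0.487],"rotation": [0,0,0],"hand": 1},
    {"slide": [0.006,0.004,0.487],"rotation": [0,0,0],"hand": 1},
  ],
)

```text
time_s: 12.85
tool_pos: [0.5808, 0.2924, 0.0575]
tcp_rot: [0.108, 0.994, 0.001, 0.001]
ft_force: [1.1, 0.4, -0.1]
gripper_width: 0.0882
finger_force: 0.0
```

>>> arm_command(
  series=[
    {"slide": [0,0,0],"rotation": [0,0,0],"hand": 0.3},
    {"slide": [0,0,0],"rotation": [0,0,0],"hand": 0.3},
    {"slide": [0,0,0],"rotation": [0,0,0],"hand": 0.3},
    {"slide": [0,0,0],"rotation": [0,0,0],"hand": 0.3},
    {"slide": [0,0,0],"rotation": [0,0,0],"hand": 0.3},
    {"slide": [0,0,0],"rotation": [0,0,0],"hand": 0.3},
    {"slide": [0,0,0],"rotation": [0,0,0],"hand": 0.3},
    {"slide": [0,0,0],"rotation": [0,0,0],"hand": 0.3},
  ],
)

```text
time_s: 13.65
tool_pos: [0.5802, 0.2925, 0.0561]
tcp_rot: [0.108, 0.994, 0.0, 0.0]
ft_force: [-1.0, -1.7, 5.5]
gripper_width: 0.0665
finger_force: 20.0
```

>>> arm_command(
  series=[
    {"slide": [0,0,-0.05],"rotation": [0,0,0],"hand": 0.3},
    {"slide": [0,0,-0.15],"rotation": [0,0,0],"hand": 0.3},
    {"slide": [0,0,-0.27],"rotation": [0,0,0],"hand": 0.3},
    {"slide": [0,0,-0.39],"rotation": [0,0,0],"hand": 0.3},
    {"slide": [0,0,-0.48],"rotation": [0,0,0],"hand": 0.3},
    {"slide": [0,0,-0.5],"rotation": [0,0,0],"hand": 0.3},
    {"slide": [0,0,-0.5],"rotation": [0,0,0],"hand": 0.3},
    {"slide": [0,0,-0.5],"rotation": [0,0,0],"hand": 0.3},
  ],
)

```text
time_s: 14.45
tool_pos: [0.5793, 0.2924, 0.2038]
tcp_rot: [0.108, 0.994, -0.001, -0.001]
ft_force: [0.7, -1.0, -0.8]
gripper_width: 0.0663
finger_force: 20.0
```

```bash
python3 - <<'E'
from h import *
a,t=snap("wAh"); print(t[0])
g0=cv2.imread("pics/wBh.png",0);g1=cv2.cvtColor(a,cv2.COLOR_BGR2GRAY)
# rim edges: vertical profile at middle column (top outer, bottom outer)
for g in(g0,g1):
    print(np.median(g[185:218,314:323],1).astype(int).tolist(), np.median(g[314:342,314:323],1).astype(int).tolist())
print(shares((.529,.0495,.2),np.radians(77.6)))
E
```

```text
[0.57931647 0.29236326 0.20383611]
[94, 95, 94, 95, 94, 95, 96, 86, 75, 69, 68, 67, 69, 67, 68, 68, 69, 68, 67, 67, 68, 68, 68, 85, 93, 91, 85, 81, 80, 82, 82, 81, 81] [70, 70, 70, 69, 69, 69, 70, 69, 68, 68, 68, 67, 67, 68, 68, 67, 66, 70, 86, 81, 84, 149, 208, 199, 197, 197, 203, 208]
[99, 99, 99, 99, 99, 99, 99, 99, 100, 94, 82, 82, 82, 81, 81, 81, 81, 83, 84, 82, 82, 82, 83, 80, 68, 163, 229, 240, 210, 193, 137, 88, 83] [71, 72, 72, 73, 72, 73, 73, 74, 73, 74, 74, 75, 75, 75, 74, 74, 74, 73, 76, 90, 90, 87, 107, 124, 121, 121, 124, 125]
[array([-0.01002922, -0.82657449,  0.01354843]), np.float64(1.343240421884199e-05)]
```

>>> arm_command(
  series=[
    {"slide": [-0.01,-0.08,0],"rotation": [0,0,0],"hand": 0.3},
    {"slide": [-0.01,-0.2,0],"rotation": [0,0,0],"hand": 0.3},
    {"slide": [-0.01,-0.34,0],"rotation": [0,0,0],"hand": 0.3},
    {"slide": [-0.01,-0.48,0],"rotation": [0,0,0],"hand": 0.3},
    {"slide": [-0.01,-0.62,0],"rotation": [0,0,0],"hand": 0.3},
    {"slide": [-0.009,-0.73,0],"rotation": [0,0,0],"hand": 0.3},
    {"slide": [-0.009,-0.8,0],"rotation": [0,0,0],"hand": 0.3},
    {"slide": [-0.009,-0.826,0],"rotation": [0,0,0],"hand": 0.3},
    {"slide": [-0.009,-0.826,0],"rotation": [0,0,0],"hand": 0.3},
    {"slide": [-0.009,-0.826,0],"rotation": [0,0,0],"hand": 0.3},
    {"slide": [-0.009,-0.826,0],"rotation": [0,0,0],"hand": 0.3},
    {"slide": [-0.009,-0.826,0],"rotation": [0,0,0],"hand": 0.3},
  ],
)

```text
time_s: 15.7
tool_pos: [0.5294, 0.0507, 0.2056]
tcp_rot: [0.107, 0.994, 0.0, -0.0]
ft_force: [0.8, -0.7, -1.8]
gripper_width: 0.0664
finger_force: 20.0
```

```bash
python3 - <<'E'
from h import *
for i in range(4): print(shares((.5285,.0496,.126),np.radians(77.6)));[optics.camera("wrist") for _ in range(3)]
E
```

```text
[array([ 0.00215039, -0.00432177,  0.26518663]), np.float64(0.0011948639870259588)]
[array([ 0.0023987 , -0.00297884,  0.2655856 ]), np.float64(0.0006886471219668048)]
[array([ 0.00260255, -0.00198503,  0.26571297]), np.float64(0.00022669365372559962)]
[array([ 0.00264191, -0.0015942 ,  0.2657785 ]), np.float64(-3.78138650049209e-05)]
```

>>> arm_command(
  series=[
    {"slide": [0.002,-0.002,0.03],"rotation": [0,0,0],"hand": 0.3},
    {"slide": [0.002,-0.002,0.07],"rotation": [0,0,0],"hand": 0.3},
    {"slide": [0.002,-0.002,0.11],"rotation": [0,0,0],"hand": 0.3},
    {"slide": [0.002,-0.002,0.15],"rotation": [0,0,0],"hand": 0.3},
    {"slide": [0.002,-0.002,0.18],"rotation": [0,0,0],"hand": 0.3},
    {"slide": [0.002,-0.002,0.21],"rotation": [0,0,0],"hand": 0.3},
    {"slide": [0.002,-0.002,0.23],"rotation": [0,0,0],"hand": 0.3},
    {"slide": [0.002,-0.002,0.24],"rotation": [0,0,0],"hand": 0.3},
    {"slide": [0.002,-0.002,0.24],"rotation": [0,0,0],"hand": 0.3},
    {"slide": [0.002,-0.002,0.24],"rotation": [0,0,0],"hand": 0.3},
  ],
)

```text
time_s: 17.3
tool_pos: [0.5289, 0.0494, 0.134]
tcp_rot: [0.108, 0.994, -0.0, 0.0]
ft_force: [-0.9, -0.7, -0.9]
gripper_width: 0.066
finger_force: 20.0
```

>>> arm_command(
  series=[
    {"slide": [0,0,0.005],"rotation": [0,0,0],"hand": 0.3},
    {"slide": [0,0,0.01],"rotation": [0,0,0],"hand": 0.3},
    {"slide": [0,0,0.015],"rotation": [0,0,0],"hand": 0.3},
    {"slide": [0,0,0.018],"rotation": [0,0,0],"hand": 0.3},
    {"slide": [0,0,0.02],"rotation": [0,0,0],"hand": 0.3},
    {"slide": [0,0,0.02],"rotation": [0,0,0],"hand": 0.3},
    {"slide": [0,0,0.02],"rotation": [0,0,0],"hand": 0.3},
  ],
)

```text
time_s: 18.0
tool_pos: [0.5287, 0.0494, 0.1278]
tcp_rot: [0.108, 0.994, -0.0, 0.0]
ft_force: [-0.2, -0.6, -0.8]
gripper_width: 0.0665
finger_force: 20.0
```

>>> arm_command(
  series=[
    {"slide": [0,0,0.003],"rotation": [0,0,0],"hand": 0.3},
    {"slide": [0,0,0.006],"rotation": [0,0,0],"hand": 0.3},
    {"slide": [0,0,0.008],"rotation": [0,0,0],"hand": 0.3},
    {"slide": [0,0,0.008],"rotation": [0,0,0],"hand": 0.3},
    {"slide": [0,0,0.008],"rotation": [0,0,0],"hand": 0.3},
  ],
)

```text
time_s: 18.5
tool_pos: [0.529, 0.0495, 0.1262]
tcp_rot: [0.108, 0.994, 0.0, 0.001]
ft_force: [-2.7, 0.4, 7.0]
gripper_width: 0.0658
finger_force: 20.0
```

>>> arm_command(
  series=[
    {"slide": [0,0,0],"rotation": [0,0,0],"hand": 0.6},
    {"slide": [0,0,0],"rotation": [0,0,0],"hand": 0.7},
    {"slide": [0,0,0],"rotation": [0,0,0],"hand": 1},
    {"slide": [0,0,0],"rotation": [0,0,0],"hand": 1},
    {"slide": [0,0,0],"rotation": [0,0,0],"hand": 1},
    {"slide": [0,0,0],"rotation": [0,0,0],"hand": 1},
  ],
)

```text
time_s: 19.1
tool_pos: [0.5287, 0.0494, 0.1253]
tcp_rot: [0.108, 0.994, -0.0, -0.0]
ft_force: [-1.2, -0.4, 0.7]
gripper_width: 0.088
finger_force: 0.0
```

>>> arm_command(
  series=[
    {"slide": [0,0,-0.1],"rotation": [0,0,0],"hand": 1},
    {"slide": [0,0,-0.25],"rotation": [0,0,0],"hand": 1},
    {"slide": [0,0,-0.4],"rotation": [0,0,0],"hand": 1},
    {"slide": [0,0,-0.47],"rotation": [0,0,0],"hand": 1},
    {"slide": [0,0,-0.47],"rotation": [0,0,0],"hand": 1},
    {"slide": [0,0,-0.47],"rotation": [0,0,0],"hand": 1},
    {"slide": [0,0,-0.47],"rotation": [0,0,0],"hand": 1},
  ],
)

```text
time_s: 19.8
tool_pos: [0.5282, 0.0495, 0.2647]
tcp_rot: [0.108, 0.994, 0.0, -0.001]
ft_force: [0.1, -0.8, -0.9]
gripper_width: 0.0879
finger_force: 0.0
```

```bash
python3 - <<'E'
from h import *
a,t=snap("wF3"); print(t[0])
n,z="wF3",.150
g=cv2.imread(f"pics/{n}.png",0)[120:260,230:420];g=cv2.resize(g,None,fx=4,fy=4,interpolation=cv2.INTER_CUBIC);g=cv2.equalizeHist(g)
h=cv2.HoughCircles(g,cv2.HOUGH_GRADIENT_ALT,1,10,param1=60,param2=.6,minRadius=135,maxRadius=160)
for x,y,rr in (h[0][:4] if h is not None else []): print(n,x,y,rr,onz("wrist",(230+(x+.5)/4-.5,120+(y+.5)/4-.5),z,t).round(4))
# knob in both fixed views: dark blob near the expected spot
C=np.array([.530,.0498]);e=np.array([np.cos(np.radians(-12.4)),np.sin(np.radians(-12.4))]);post=C+.09*e;print("post",post)
S=optics.camera("scene");T=optics.camera("top")
cv2.imwrite("pics/scene1.png",S)
b=cv2.resize(S[150:300,240:400],None,fx=4,fy=4,interpolation=cv2.INTER_CUBIC)
cv2.imwrite("pics/m7.png",cv2.convertScaleAbs(b[:, :],alpha=1.5)[:600,:640])
E
```

```text
[0.5281561  0.04948983 0.26465489]
wF3 355.0 329.0 144.86952 [0.5306 0.0491 0.15  ]
wF3 382.0 289.0 147.77959 [0.5232 0.0567 0.15  ]
wF3 328.0 284.0 146.34868 [0.5196 0.0456 0.15  ]
post [0.61790051 0.03047382]
```

View pics/m7.png

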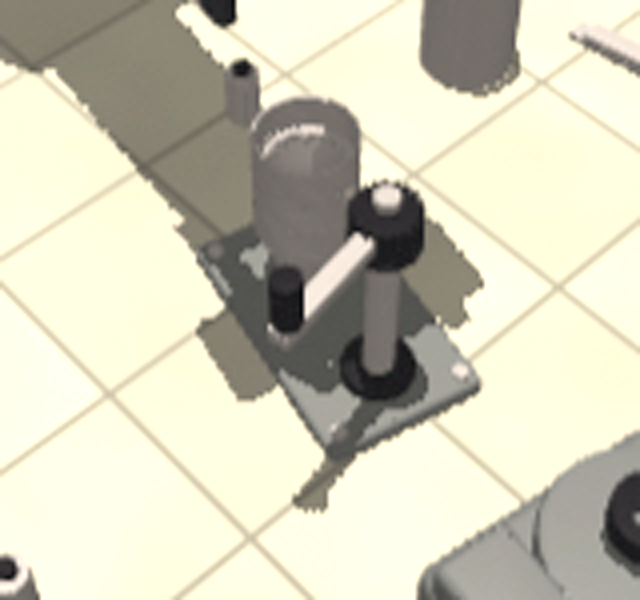

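```bash
python3 - <<'E'
from h import *
k=onz("scene",(311.6,218.4),.2055)[:2];p=onz("scene",(335.9,200.9),.174)[:2]
print("scene",k,p,np.degrees(np.arctan2(*(k-p)[::-1])),np.hypot(*(k-p)))
print(r.read_state()["joints"])
E
```

```text
scene [ 0.63423747 -0.05701847] [0.61622557 0.02980148] -78.27952483499584 0.08866866758907647
[-1.27610475e-01  3.08652620e-01  1.43390214e+00 -9.19684921e-06
  1.40108565e+00 -1.48196587e+00]
```

```bash
python3 - <<'E'
from h import *
print(shares((.6335,-.0581,.25),np.radians(10)))
E
```

```text
[array([-0.4192705 , -0.2749001 ,  0.04993375]), np.float64(1.1266483942607246)]
```

>>> arm_command(
  series=[
    {"slide": [-0.1,-0.06,0.03],"rotation": [0,0,0.12],"hand": 1},
    {"slide": [-0.2,-0.13,0.05],"rotation": [0,0,0.25],"hand": 0.5},
    {"slide": [-0.3,-0.2,0.05],"rotation": [0,0,0.38],"hand": 0},
    {"slide": [-0.38,-0.25,0.05],"rotation": [0,0,0.5],"hand": 0},
    {"slide": [-0.419,-0.275,0.05],"rotation": [0,0,0.63],"hand": 0},
    {"slide": [-0.419,-0.275,0.05],"rotation": [0,0,0.76],"hand": 0},
    {"slide": [-0.419,-0.275,0.05],"rotation": [0,0,0.9],"hand": 0},
    {"slide": [-0.419,-0.275,0.05],"rotation": [0,0,1],"hand": 0},
    {"slide": [-0.419,-0.275,0.05],"rotation": [0,0,1],"hand": 0},
    {"slide": [-0.419,-0.275,0.05],"rotation": [0,0,1],"hand": 0},
    {"slide": [-0.419,-0.275,0.05],"rotation": [0,0,1],"hand": 0},
  ],
)

```text
time_s: 21.05
tool_pos: [0.6337, -0.0581, 0.2511]
tcp_rot: [0.59, 0.808, -0.0, -0.0]
ft_force: [0.3, -0.8, -1.2]
gripper_width: 0.044
finger_force: 0.0
```

```bash
python3 - <<'E'
from h import *
a,t=snap("wK");print(t[0],r.read_state()["gripper_width"])
# knob: project expected top centre, and dark-blob centroid around it
p=optics.camera_params("wrist");Tm=np.eye(4);Tm[:3,:3]=R.from_quat(t[1]).as_matrix();Tm[:3,3]=t[0];Tm=Tm@p["mount"]
q=np.linalg.inv(Tm)@[.6335,-.0581,.2055,1];th=np.arctan2(np.hypot(q[0],q[1]),-q[2]);u=np.array([q[0],-q[1]])/np.hypot(q[0],q[1])*th*p["fx"]+[p["cx"],p["cy"]];print("expected",u)
g=cv2.cvtColor(a,cv2.COLOR_BGR2GRAY);x,y=u.astype(int)
for yy in range(y-36,y+40,4): print(yy,(g[yy,x-44:x+46:4]).tolist())
print(shares((.6335,-.0581,.174),np.radians(10)))
E
```

```text
[ 0.63368109 -0.05811191  0.25108214] 0.044390496827519964
expected [318.09270481 224.76466733]
188 [107, 106, 105, 105, 104, 105, 106, 105, 104, 104, 97, 99, 101, 99, 89, 110, 108, 109, 110, 108, 109, 110, 109]
192 [76, 84, 104, 107, 105, 106, 105, 105, 104, 104, 99, 99, 100, 97, 83, 108, 109, 109, 108, 109, 108, 108, 111]
196 [109, 110, 92, 77, 77, 168, 99, 104, 104, 106, 99, 100, 99, 97, 89, 109, 109, 109, 109, 109, 109, 109, 108]
200 [156, 108, 96, 93, 236, 198, 175, 120, 97, 108, 93, 45, 56, 100, 102, 109, 109, 108, 109, 109, 109, 110, 109]
204 [220, 220, 219, 218, 219, 219, 219, 223, 93, 54, 14, 13, 13, 8, 117, 108, 109, 109, 109, 109, 109, 109, 110]
208 [220, 218, 219, 219, 218, 219, 219, 219, 202, 11, 14, 13, 14, 15, 27, 110, 109, 110, 110, 109, 109, 109, 109]
212 [221, 219, 218, 219, 219, 219, 218, 219, 217, 13, 14, 12, 15, 14, 2, 90, 78, 84, 107, 109, 109, 108, 100]
216 [220, 218, 219, 218, 219, 219, 219, 219, 213, 13, 20, 21, 21, 19, 5, 107, 108, 109, 98, 80, 79, 92, 235]
220 [219, 218, 218, 217, 218, 218, 218, 219, 218, 15, 19, 17, 20, 17, 16, 109, 107, 107, 106, 107, 107
[... 566 characters left out ...]
17, 218, 218, 109]
244 [1, 222, 218, 217, 218, 216, 215, 207, 201, 217, 218, 217, 217, 217, 217, 217, 217, 218, 218, 218, 218, 218, 105]
248 [0, 223, 219, 217, 217, 215, 216, 159, 220, 217, 217, 217, 217, 217, 218, 217, 216, 219, 218, 219, 218, 218, 62]
252 [4, 222, 218, 218, 217, 215, 218, 158, 217, 217, 217, 217, 217, 217, 217, 218, 218, 219, 219, 219, 218, 219, 58]
256 [10, 224, 219, 218, 218, 216, 204, 207, 217, 217, 217, 217, 217, 217, 217, 217, 219, 218, 219, 219, 219, 221, 24]
260 [10, 225, 219, 217, 217, 216, 169, 219, 217, 217, 217, 217, 218, 217, 218, 218, 218, 218, 219, 220, 220, 221, 23]
[array([ 2.15901462e-04, -5.99146359e-04,  2.57230638e-01]), np.float64(0.12832598649404733)]
```

>>> arm_command(
  series=[
    {"slide": [0,0.002,0.05],"rotation": [0,0,0.06],"hand": 0},
    {"slide": [0,0.002,0.12],"rotation": [0,0,0.128],"hand": 0},
    {"slide": [0,0.002,0.18],"rotation": [0,0,0.128],"hand": 0},
    {"slide": [0,0.002,0.23],"rotation": [0,0,0.128],"hand": 0},
    {"slide": [0,0.002,0.253],"rotation": [0,0,0.128],"hand": 0},
    {"slide": [0,0.002,0.253],"rotation": [0,0,0.128],"hand": 0},
    {"slide": [0,0.002,0.253],"rotation": [0,0,0.128],"hand": 0},
  ],
  newtons=10,
)

```text
time_s: 21.8
tool_pos: [0.6346, -0.058, 0.1762]
tcp_rot: [0.643, 0.766, 0.0, 0.0]
ft_force: [0.0, -0.3, 0.5]
gripper_width: 0.0446
finger_force: 0.0
```

>>> arm_command(
  series=[
    {"slide": [0,0,0],"rotation": [0,0,0],"hand": -0.75},
    {"slide": [0,0,0],"rotation": [0,0,0],"hand": -0.75},
    {"slide": [0,0,0],"rotation": [0,0,0],"hand": -0.75},
    {"slide": [0,0,0],"rotation": [0,0,0],"hand": -0.75},
    {"slide": [0,0,0],"rotation": [0,0,0],"hand": -0.75},
    {"slide": [0,0,0],"rotation": [0,0,0],"hand": -0.75},
    {"slide": [0,0,0],"rotation": [0,0,0],"hand": -0.75},
  ],
)

```text
time_s: 22.5
tool_pos: [0.6344, -0.058, 0.1757]
tcp_rot: [0.643, 0.766, 0.0, 0.0]
ft_force: [0.4, -0.1, 2.6]
gripper_width: 0.0177
finger_force: 10.0
```

```bash
cat > arc.py <<'E'
from h import *
import sys
# arc of n rows, step deg per row clockwise from the pose now; axis at the post
P=np.array([.6179,.0305]);s=r.read_state();M=R.from_quat(s["tcp_rot"]).as_matrix();d=s["tool_pos"][:2]-P
th=np.degrees(np.arctan2(d[1],d[0]));print("angle",th,"radius",np.hypot(*d),"joint est",np.radians((-77.8-th)%360-0))
for a in map(float,sys.argv[1:]):
    b=np.radians(th-a);v=np.r_[P+.09*np.array([np.cos(b),np.sin(b)])-s["tool_pos"][:2],0]
    print((M.T@v/.3).round(3)[:2],round(a/60,3))
E
python3 arc.py 3 7 12 17 22 27 32 37 42 47 52 56
```

```text
angle -79.44495216629372 radius 0.0899862085760366 joint est 0.028709831339638704
[ 0.    -0.016] 0.05
[ 0.002 -0.037] 0.117
[ 0.006 -0.062] 0.2
[ 0.012 -0.088] 0.283
[ 0.021 -0.113] 0.367
[ 0.031 -0.137] 0.45
[ 0.044 -0.159] 0.533
[ 0.058 -0.181] 0.617
[ 0.075 -0.202] 0.7
[ 0.093 -0.22 ] 0.783
[ 0.113 -0.238] 0.867
[ 0.129 -0.25 ] 0.933
```

>>> arm_command(
  series=[
    {"slide": [0,-0.016,0],"rotation": [0,0,0.05],"hand": -0.75},
    {"slide": [0.002,-0.037,0],"rotation": [0,0,0.117],"hand": -0.75},
    {"slide": [0.006,-0.062,0],"rotation": [0,0,0.2],"hand": -0.75},
    {"slide": [0.012,-0.088,0],"rotation": [0,0,0.283],"hand": -0.75},
    {"slide": [0.021,-0.113,0],"rotation": [0,0,0.367],"hand": -0.75},
    {"slide": [0.031,-0.137,0],"rotation": [0,0,0.45],"hand": -0.75},
  ],
)

```text
time_s: 23.1
tool_pos: [0.5922, -0.0558, 0.1757]
tcp_rot: [0.805, 0.593, 0.0, 0.0]
ft_force: [1.7, 2.2, 1.6]
gripper_width: 0.0173
finger_force: 10.0
```

```bash
python3 arc.py 5 10 15 20 25 30 35 40 45 50 55
```

```text
angle -106.56366432315748 radius 0.09008245015619136 joint est 0.5020206473775244
[ 0.001 -0.026] 0.083
[ 0.004 -0.052] 0.167
[ 0.01  -0.078] 0.25
[ 0.017 -0.103] 0.333
[ 0.027 -0.127] 0.417
[ 0.039 -0.151] 0.5
[ 0.052 -0.173] 0.583
[ 0.068 -0.194] 0.667
[ 0.085 -0.213] 0.75
[ 0.104 -0.231] 0.833
[ 0.125 -0.247] 0.917
```

>>> arm_command(
  series=[
    {"slide": [0.001,-0.026,0],"rotation": [0,0,0.083],"hand": -0.75},
    {"slide": [0.004,-0.052,0],"rotation": [0,0,0.167],"hand": -0.75},
    {"slide": [0.01,-0.078,0],"rotation": [0,0,0.25],"hand": -0.75},
    {"slide": [0.017,-0.103,0],"rotation": [0,0,0.333],"hand": -0.75},
    {"slide": [0.027,-0.127,0],"rotation": [0,0,0.417],"hand": -0.75},
    {"slide": [0.039,-0.151,0],"rotation": [0,0,0.5],"hand": -0.75},
    {"slide": [0.052,-0.173,0],"rotation": [0,0,0.583],"hand": -0.75},
    {"slide": [0.068,-0.194,0],"rotation": [0,0,0.667],"hand": -0.75},
    {"slide": [0.085,-0.213,0],"rotation": [0,0,0.75],"hand": -0.75},
    {"slide": [0.104,-0.231,0],"rotation": [0,0,0.833],"hand": -0.75},
  ],
)

```text
time_s: 24.1
tool_pos: [0.5358, -0.0055, 0.1757]
tcp_rot: [0.98, 0.197, 0.001, 0.0]
ft_force: [7.1, 2.3, -2.0]
gripper_width: 0.0175
finger_force: 10.0
```

```bash
python3 arc.py 5 10 15 20 25 28 31 33 35 36 38
```

```text
angle -156.33671285650675 radius 0.08965654709576018 joint est 1.3707242230394037
[-0.    -0.026] 0.083
[ 0.003 -0.052] 0.167
[ 0.008 -0.078] 0.25
[ 0.015 -0.103] 0.333
[ 0.025 -0.127] 0.417
[ 0.032 -0.141] 0.467
[ 0.039 -0.155] 0.517
[ 0.045 -0.164] 0.55
[ 0.05  -0.173] 0.583
[ 0.053 -0.177] 0.6
[ 0.059 -0.186] 0.633
```

>>> arm_command(
  series=[
    {"slide": [0.001,-0.026,0],"rotation": [0,0,0.083],"hand": -0.75},
    {"slide": [0.005,-0.052,0],"rotation": [0,0,0.167],"hand": -0.75},
    {"slide": [0.01,-0.078,0],"rotation": [0,0,0.25],"hand": -0.75},
    {"slide": [0.017,-0.103,0],"rotation": [0,0,0.333],"hand": -0.75},
    {"slide": [0.027,-0.127,0],"rotation": [0,0,0.417],"hand": -0.75},
    {"slide": [0.034,-0.141,0],"rotation": [0,0,0.467],"hand": -0.75},
    {"slide": [0.041,-0.155,0],"rotation": [0,0,0.517],"hand": -0.75},
    {"slide": [0.046,-0.163,0],"rotation": [0,0,0.55],"hand": -0.75},
  ],
)

```text
time_s: 24.9
tool_pos: [0.5299, 0.0445, 0.1757]
tcp_rot: [0.996, -0.089, 0.002, 0.0]
ft_force: [5.8, -2.4, -2.3]
gripper_width: 0.0173
finger_force: 10.0
```

```bash
python3 arc.py 1 2 3 4 5
```

```text
angle 170.9733886100265 radius 0.08909976652391892 joint est 1.9412705845912648
[-0.003 -0.005] 0.017
[-0.003 -0.01 ] 0.033
[-0.003 -0.016] 0.05
[-0.003 -0.021] 0.067
[-0.002 -0.026] 0.083
```

Est. 1.94 rad. I'll nudge towards the stop while watching the force.

>>> arm_command(
  series=[
    {"slide": [0.001,-0.005,0],"rotation": [0,0,0.017],"hand": -0.75},
    {"slide": [0.001,-0.01,0],"rotation": [0,0,0.033],"hand": -0.75},
    {"slide": [0.001,-0.016,0],"rotation": [0,0,0.05],"hand": -0.75},
    {"slide": [0.001,-0.02,0],"rotation": [0,0,0.06],"hand": -0.75},
    {"slide": [0.001,-0.02,0],"rotation": [0,0,0.06],"hand": -0.75},
  ],
)

```text
time_s: 25.4
tool_pos: [0.5309, 0.0493, 0.1757]
tcp_rot: [0.993, -0.119, 0.001, 0.001]
ft_force: [3.5, -6.6, -1.0]
gripper_width: 0.0179
finger_force: 10.0
```

```bash
python3 arc.py 1 2
```

```text
angle 167.79523093145187 radius 0.08903139270217428 joint est 1.9967399002299315
[-0.003 -0.005] 0.017
[-0.003 -0.01 ] 0.033
```

>>> arm_command(
  series=[
    {"slide": [0,-0.004,0],"rotation": [0,0,0.01],"hand": -0.75},
    {"slide": [0,-0.007,0],"rotation": [0,0,0.02],"hand": -0.75},
    {"slide": [0,-0.007,0],"rotation": [0,0,0.02],"hand": -0.75},
    {"slide": [0,-0.007,0],"rotation": [0,0,0.02],"hand": -0.75},
  ],
)

```text
time_s: 25.8
tool_pos: [0.531, 0.0495, 0.1756]
tcp_rot: [0.992, -0.13, 0.001, 0.003]
ft_force: [1.6, -17.4, -0.4]
gripper_width: 0.0179
finger_force: 10.0
```

The force rose to 17 N with no further movement, so the collar is at its end stop. I'll relax the preload, open and rise.

>>> arm_command(
  series=[
    {"slide": [0,0.005,0],"rotation": [0,0,0],"hand": -0.75},
    {"slide": [0,0.005,0],"rotation": [0,0,0],"hand": -0.4},
    {"slide": [0,0.005,0],"rotation": [0,0,0],"hand": 0},
    {"slide": [0,0.005,0],"rotation": [0,0,0],"hand": 0},
    {"slide": [0,0.005,0],"rotation": [0,0,0],"hand": 0},
  ],
)

```text
time_s: 26.3
tool_pos: [0.5301, 0.0514, 0.1754]
tcp_rot: [0.992, -0.129, -0.0, -0.0]
ft_force: [-0.6, -1.2, -0.0]
gripper_width: 0.0438
finger_force: 0.0
```

>>> arm_command(
  series=[
    {"slide": [0,0.005,-0.06],"rotation": [0,0,0],"hand": 0},
    {"slide": [0,0.005,-0.15],"rotation": [0,0,0],"hand": 0},
    {"slide": [0,0.005,-0.28],"rotation": [0,0,0],"hand": 0},
    {"slide": [0,0.005,-0.3],"rotation": [0,0,0],"hand": 0},
    {"slide": [0,0.005,-0.3],"rotation": [0,0,0],"hand": 0},
    {"slide": [0,0.005,-0.3],"rotation": [0,0,0],"hand": 0},
  ],
)

```text
time_s: 26.9
tool_pos: [0.5294, 0.0499, 0.2641]
tcp_rot: [0.992, -0.129, -0.001, -0.0]
ft_force: [-0.2, -0.4, 0.8]
gripper_width: 0.044
finger_force: 0.0
```

```bash
python3 - <<'E'
from h import *
s=r.read_state();print(s["tool_pos"],s["finger_force"],s["ft_force"])
a,t=snap("wE");g=cv2.cvtColor(a,cv2.COLOR_BGR2GRAY)
# knob dark blob in the wrist view, at its grip height -> angle about the post
m=(g[195:242,285:352]<40).astype(np.uint8);n,l,st,c=cv2.connectedComponentsWithStats(m)
print(st[1:],c[1:]+[285,195])
for i in range(1,n):
    if st[i,4]>150:
        w=onz("wrist",c[i]+[285,195],.197,t);d=w[:2]-[.6179,.0305];print(w,np.degrees(np.arctan2(d[1],d[0])),np.hypot(*d))
E
```

```text
[0.52937419 0.04987558 0.264087  ] 0.0 [-0.15794472 -0.4272467   0.84878089]
[[ 22   0  25  33 690]] [[318.83333333 211.28985507]]
[0.53161633 0.04924086 0.197     ] 167.745665689103 0.08829547523820051
```

```bash
python3 -c "
from workcell import r
print(r.job_done())"
```

```text
the job is handed in; nothing more can be done
None
```

I set both loose cups home in the caddy's fixed cup, turned the lock collar to its end stop over the stack, and handed the job in at about 27 s of the 72 s allowed; the hand-in returned no verdict.

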